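# Kit the pine blanks into their carriers

## Task

Kit the bare pine blocks for the glue-up: lay each of the four in the plywood carrier made to its size (square block in the square carrier, and the short, middle and long block in the short, middle and long carrier), flat on the carrier's base inside the beading, the same side up as it lies now. Leave the sanding block and the drill-bit case where they are.

Things in the scene. Friction and masses are not known exactly. Their poses are not given: they have to be found in the camera images.
- block_square: loose block of bare pine lying flat, 60 x 60 x 38 mm (square); origin at the centre of its underside, z up, x along the 60 mm side, y along the 60 mm side. Mass under 0.25 kg.
- block_short: loose block of bare pine lying flat, 40 x 90 x 25 mm (the shortest of the three oblong ones); origin at the centre of its underside, z up, x along the 40 mm side, y along the 90 mm side. Mass under 0.25 kg.
- block_medium: loose block of bare pine lying flat, 45 x 120 x 30 mm (the middle of the three oblong ones); origin at the centre of its underside, z up, x along the 45 mm side, y along the 120 mm side. Mass under 0.25 kg.
- block_long: loose block of bare greyish pine lying flat, 45 x 140 x 19 mm (the longest of the three oblong ones); origin at the centre of its underside, z up, x along the 45 mm side, y along the 140 mm side. Mass under 0.25 kg.
- carrier_square: flat plywood carrier, fixed: base 5 mm thick, inside 80 x 80 mm, outside 92 x 92 mm; dark beading 6 mm wide, top 15 mm above the bench, only as an L at each corner, all four sides open for 56 mm in the middle. Takes the 60x60x38 mm block with 10 mm to spare all round. Origin: centre of its underside on the bench, x along the 80 mm inside width, y along the 80 mm length.
- carrier_short: flat plywood carrier, fixed: base 5 mm thick, inside 60 x 110 mm, outside 72 x 122 mm; dark beading 6 mm wide, top 15 mm above the bench, across both short ends and at the corners, both long sides open for 74 mm in the middle. Takes the 40x90x25 mm block with 10 mm to spare all round. Origin: centre of its underside on the bench, x along the 60 mm inside width, y along the 110 mm length.
- carrier_medium: flat plywood carrier, fixed: base 5 mm thick, inside 65 x 140 mm, outside 77 x 152 mm; dark beading 6 mm wide, top 15 mm above the bench, across both short ends and at the corners, both long sides open for 104 mm in the middle. Takes the 45x120x30 mm block with 10 mm to spare all round. Origin: centre of its underside on the bench, x along the 65 mm inside width, y along the 140 mm length.
- carrier_long: flat plywood carrier, fixed: base 5 mm thick, inside 65 x 160 mm, outside 77 x 172 mm; dark beading 6 mm wide, top 15 mm above the bench, across both short ends and at the corners, both long sides open for 124 mm in the middle. Takes the 45x140x19 mm block with 10 mm to spare all round. Origin: centre of its underside on the bench, x along the 65 mm inside width, y along the 160 mm length.
- sanding_block: bystander: loose rubber sanding block, black with a brown abrasive top, 66 x 100 x 24 mm, origin at the centre of its underside; not bare wood, stays where it is
- bit_case: bystander: loose closed drill-bit case, black with an orange-red lid, 60 x 120 x 26 mm, origin at the centre of its underside; stays where it is

How it is judged:
At the end, for the whole second after the job is handed in: Each pine block lies still and flat (0.08 rad) on its own carrier's base, underside 3 to 8 mm above the bench, within 12 mm of the carrier's centre along x and y, oblong ones lengthwise within 0.3 rad; sanding block and bit case within 20 mm of their start (x of block_square in the frame of carrier_square between -0.012 and 0.012 m and y of block_square in the frame of carrier_square between -0.012 and 0.012 m and z of block_square in the frame of carrier_square between 0.003 and 0.008 m and angle between each of block_square, block_short, block_medium, block_long's own z axis and vertical below 0.08 rad and linear speed of each of block_square, block_short, block_medium, block_long below 0.01 m/s and x of block_short in the frame of carrier_short between -0.012 and 0.012 m and y of block_short in the frame of carrier_short between -0.012 and 0.012 m and z of block_short in the frame of carrier_short between 0.003 and 0.008 m and angle between the y axis of block_short and the y axis of carrier_short, either way round below 0.3 rad and x of block_medium in the frame of carrier_medium between -0.012 and 0.012 m and y of block_medium in the frame of carrier_medium between -0.012 and 0.012 m and z of block_medium in the frame of carrier_medium between 0.003 and 0.008 m and angle between the y axis of block_medium and the y axis of carrier_medium, either way round below 0.3 rad and x of block_long in the frame of carrier_long between -0.012 and 0.012 m and y of block_long in the frame of carrier_long between -0.012 and 0.012 m and z of block_long in the frame of carrier_long between 0.003 and 0.008 m and angle between the y axis of block_long and the y axis of carrier_long, either way round below 0.3 rad and distance of each of sanding_block, bit_case from where it was at the start of the episode below 0.02 m); the robot touches nothing.
It fails at once if the sanding block is moved by more than 20 mm (distance of sanding_block from where it was at the start of the episode above 0.02 m).
It fails at once if the bit case is moved by more than 20 mm (distance of bit_case from where it was at the start of the episode above 0.02 m).
It also fails if it takes over 88 s, if anything falls off the work surface, if the arm or the gripper's body presses on something with over 40 N, if the wrist force passes 120 N, or if a joint passes its speed limit or range.

## Robot

A 7-joint arm with a two-finger parallel gripper is mounted at the origin on a cart in front of the work surface, level with it; the furniture and walls round the work are solid. World frame = base frame: x ahead of the robot, y to its left, z up, the work surface at z = 0. Lengths are in m, angles in rad, forces in N, time in s.
With the tool pointing down it reaches from about 0.4 to 0.85 m from the base axis. Payload 10.4 kg.
Tool frame: the origin (TCP) lies on the centre line of the jaws, within the pads' length; the fingertips stand 8 mm ahead of it and the grasp point (between the pads) lies 11 mm behind it (r.finger_overhang is the distance from the TCP to the fingertips, in m); z points along the fingers, y is the line along which they close (so a half turn about z gives the same grasp; the last joint's range is limited). The gripper opens to 87 mm and grips with 3 to 60 N. Pads are 19 mm wide; open, the fingers measure 117 mm over their backs; the gripper's body (75 mm by 190 mm) begins 51 mm behind the grasp point.
Start: joints at [-1.149, 0.332, -0.065, 1.46, 0.022, 1.35, -0.088], TCP at [0.269, 0.564, 0.231] pointing down, gripper open.
Joint ranges: [-2.6, 2.6], [-0.5, 2.12], [-1.47, 1.34], [0.16, 2.42], [-1.27, 4.41], [0.06, 2.06], [-2.6, 2.6]. Speed limits (rad/s): [2.22, 2.22, 2.79, 2.79, 3.14, 3.14, 3.14].

## Interface

Orientations are given as a unit quaternion [x, y, z, w].
In Python, from bench import r, vision gives the robot as it stands.
- The arm moves only by the tool drive_tool, never from a script. Its argument "series" is a list of rows, each a list of 2 entries, a list of its own where there are three numbers: the shift along the world's x, y, z in cm, then the turn about the world's z in degrees. A call has exactly 10 rows; each row shifts and turns the commanded pose from where the row before left it; what a row does not reach is not made up. A row lasts 1/8 s, in which the tool goes at most 62.5 mm and 10.7 degrees, less where a joint would pass 70% of its speed; a pose out of reach is approached as far as the arm can. A call with a gripper value outside its range is refused whole. "hand" is the closure, from 0 (fully open) to 1 (shut), set as the call begins (left out, the last holds). The fingers move at their own pace and stop on an object; "newtons" is the grip in N (left out, the last holds). Time passes only in rows, so rows that do not move let the fingers close, or fill a call up. It gives the time, the measured TCP pose, the force, the opening and the grip force at its end, in the units of the state.
- r.read_state(): the state, without advancing time (a new reading comes with each control period).
- vision.camera(name): name is "scene" or "side" or "wrist"; returns a dict with "color" (420x560x3 uint8, red, green, blue), "intrinsics" (3x3 intrinsics, pixels), "k1" (the pictures are not rectified: a ray, as slopes to the right and down, at radius r is drawn at 1 + k1 r^2 times it, then the intrinsics apply), "R" (3x3) and "t" (3): a world point X has camera coordinates R X + t; the wrist camera has in their place "mount" (4x4, takes a point from camera to tool coordinates, whose origin is the TCP and whose axes are the flange's). Camera axes: x right, y down, z forward; pixel columns grow to the right and rows downward; lengths in m; the calibration is good to about 2 mm. A picture is of the moment at which its call begins: read the wrist's pose just before it. There is no depth.
- r.close_job(): hands the job in; it is judged then, once.
The state is a dict: "time": time; "joint_positions": joint angles; "joint_vel": joint speeds; "joint_torque": joint torques, N m; "ee_pos": TCP position; "eef_rot": TCP orientation; "ft_force": force on the tool from outside, world axes, zero at the start; "torque": the same for the moment, N m; "width": finger opening in m; "grip_force": force on a finger pad.
Only numpy, scipy, OpenCV 4.12 (cv2) and the standard library are available. Lean on these libraries where they do the work, as an engineer would, in place of code of your own. Each camera call takes 0.05 s, during which the arm holds its last target. There are 200 camera calls.

## Working session

There is one attempt and no reset: what is moved stays moved. The work goes in short steps, Python scripts to look and compute and a tool call to move; the robot and the scene stay as the last step left them, time stands still between calls to the robot, and variables do not carry over. Pictures are saved under pics/ and viewed, at most 14 in all, crops included, and the job is handed in when it is done.

Besides the shell and the picture viewer there is one more tool, called after "Request:" as name(argument=value, ...), one argument or row to a line, values as JSON. drive_tool: Moves the arm, as the interface text tells. Its arguments: {"type":"object","properties":{"series":{"type":"array"},"hand":{"type":"number"},"newtons":{"type":"number"}},"required":["series"]}

```bash
ls; mkdir -p pics
python3 - <<'E'
from bench import r, vision
import cv2, numpy as np
print(r.read_state())
for n in ["scene","side","wrist"]:
    c=vision.camera(n); cv2.imwrite(f"pics/{n}0.png",c["color"][:,:,::-1])
    np.savez(f"{n}0.npz",**{k:np.array(v) for k,v in c.items()})
    print(n,[(k,np.round(c[k],4).tolist()) for k in c if k!="color"])
E
```

```text
pics
{'time': 0.0, 'joint_positions': array([-1.1486263 ,  0.33288296, -0.06471997,  1.4609342 ,  0.02157386,
        1.34990381, -0.08849705]), 'joint_vel': array([-0.00032984,  0.00022049,  0.00010245,  0.00029965,  0.00077242,
        0.00113872,  0.00056967]), 'joint_torque': array([ 3.96931464e-04, -6.23264194e+01,  2.50514917e-02, -3.89900780e+01,
       -6.12497795e-02,  3.96631029e-02,  1.57607528e-04]), 'ee_pos': array([0.26873062, 0.56386005, 0.22975045]), 'eef_rot': array([ 2.20538463e-01,  9.75378015e-01, -7.02980074e-04, -1.41341797e-04]), 'ft_force': array([ 0.23611821, -0.63481597, -0.24770469]), 'torque': array([-0.03942499,  0.00759619, -0.00414442]), 'grip_force': 0.0, 'width': 0.08691708707451437}
scene [('intrinsics', [[493.0854, 0.0, 278.7017], [0.0, 493.0854, 209.1722], [0.0, 0.0, 1.0]]), ('k1', 0.0245), ('R', [[0.7597, -0.6501, -0.0158], [-0.4949, -0.5623, -0.6625], [0.4218, 0.5111, -0.7489]]), ('t', [-0.4055, 0.311, 1.1631])]
side [('intrinsics', [[472.4541, 0.0, 279.5247], [0.0, 472.4541, 211.1968], [0.0, 0.0, 1.0]]), ('k1', -0.1356), ('R', [[0.998, -0.0633, -0.0012], [-0.0442, -0.6847, -0.7275], [0.0452, 0.7261, -0.6861]]), ('t', [-0.5593, 0.0517, 1.2474])]
wrist [('intrinsics', [[354.5308, 0.0, 282.4066], [0.0, 354.5308, 199.7009], [0.0, 0.0, 1.0]]), ('k1', -0.0779), ('mount', [[0.0007, -0.9639, -0.2661, 0.0733], [1.0, 0.0008, -0.0002, 0.0004], [0.0005, -0.2661, 0.9639, -0.1541], [0.0, 0.0, 0.0, 1.0]])]
```

View pics/scene0.png

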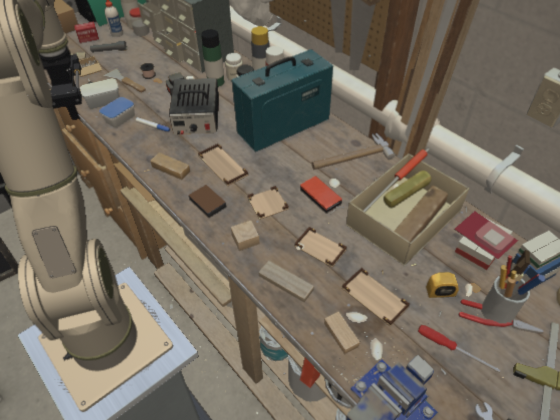

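View pics/side0.png

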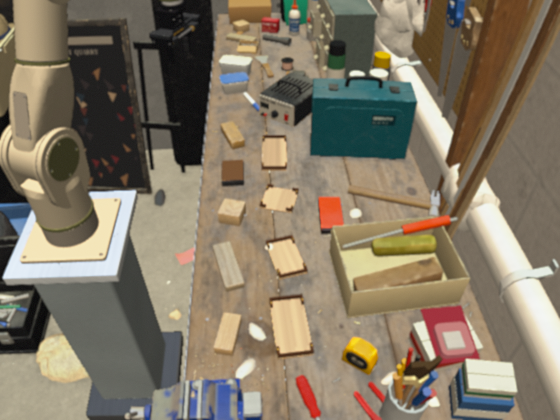

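The scene view shows:
- Blocks: medium or short at (170,165), square at (245,234), grey long at (286,281), another oblong at (342,331).
- Carriers: (222,163), (268,202) square, (320,246), (375,295).
- Bystanders: sanding block at (207,200), bit case at (321,193).

The side view shows the same objects. Next I'll take coarse positions by casting rays.

```bash
cat > h.py <<'E'
import numpy as np, cv2
from scipy.spatial.transform import Rotation as Ro
def load(f): return dict(np.load(f))
def pose(c):  # camera centre and cam->world rotation
    if "Rw" in c: return c["o"], c["Rw"]
    return -c["R"].T@c["t"], c["R"].T
def rays(c,p):
    u=cv2.undistortPoints(np.float64(p).reshape(-1,1,2),c["intrinsics"],np.array([float(c["k1"]),0,0,0])).reshape(-1,2)
    o,R=pose(c); return o, np.c_[u,np.ones(len(u))]@R.T
def onplane(c,p,z):
    o,d=rays(c,p); return (o+d*((z-o[2])/d[:,2])[:,None])
def tri(obs): # list of (c,pix) -> point
    A=0;b=0
    for c,p in obs:
        o,d=rays(c,[p]); d=d[0]/np.linalg.norm(d[0]); P=np.eye(3)-np.outer(d,d); A=A+P;b=b+P@o
    return np.linalg.solve(A,b)
def snap(name):
    from bench import r,vision
    s=r.read_state(); c=vision.camera("wrist"); m=c["mount"]
    T=Ro.from_quat(s["eef_rot"]).as_matrix()
    d=dict(color=c["color"],intrinsics=c["intrinsics"],k1=c["k1"],Rw=T@m[:3,:3],o=T@m[:3,3]+s["ee_pos"])
    np.savez(name+".npz",**d); cv2.imwrite(f"pics/{name}.png",c["color"][:,:,::-1]); return d,s
E
python3 - <<'E'
from h import *
s=load("scene0.npz");d=load("side0.npz")
for n,a,b in [("blkA",(170,165),(233,133)),("sq",(245,234),(232,211)),("grey",(286,281),(228,265)),("blkB",(342,331),(228,333)),("cA",(222,163),(274,152)),("csq",(268,202),(280,199)),("cB",(320,246),(287,256)),("cC",(375,295),(291,325)),("sand",(207,200),(232,172)),("bit",(321,193),(331,213))]:
    print(n,tri([(s,a),(d,b)]).round(3))
E
```

```text
blkA [0.432 0.4   0.018]
sq [0.434 0.024 0.023]
grey [ 0.424 -0.156  0.011]
blkB [ 0.428 -0.351  0.018]
cA [0.563 0.309 0.005]
csq [0.568 0.088 0.002]
cB [ 0.571 -0.129  0.003]
cC [ 0.565 -0.332  0.007]
sand [0.432 0.201 0.016]
bit [0.699 0.002 0.019]
```

View pics/wrist0.png

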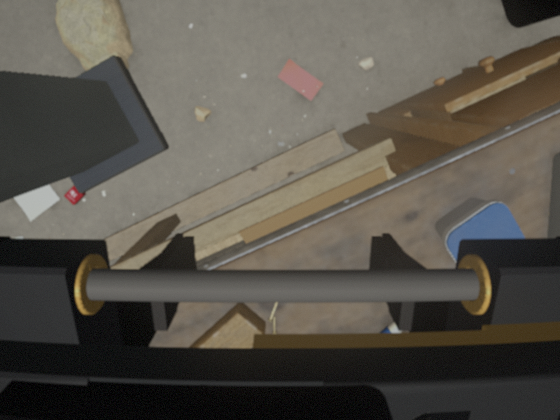

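The wrist camera looks back toward the robot, so mostly off the bench, with one corner of a block near (230,325). The fixed cameras serve better for now. I'll segment in those.

Run:
```python
from h import *
pts={"scene":dict(A=(170,165),sq=(245,234),g=(286,281),B=(342,331),cA=(222,163),cs=(268,202),cB=(320,246),cC=(375,295),bench=(290,215)),"side":dict(A=(233,133),sq=(232,211),g=(228,265),B=(228,333),cA=(274,152),cs=(280,199),cB=(287,256),cC=(291,325),bench=(250,300))}
t=[]
for n,box in [("scene",(145,130,425,360)),("side",(190,100,350,370))]:
    im=load(n+"0.npz")["color"][:,:,::-1].copy(); hsv=cv2.cvtColor(im,cv2.COLOR_BGR2HSV)
    for k,p in pts[n].items(): print(n,k,np.median(hsv[p[1]-2:p[1]+3,p[0]-2:p[0]+3].reshape(-1,3),0))
    x0,y0,x1,y1=box; s=600/(y1-y0) if n=="side" else 2.6
    cv2.imwrite(f"pics/{n}_c.png",cv2.resize(im[y0:y1,x0:x1],None,fx=s,fy=s,interpolation=cv2.INTER_CUBIC)); print(s)
```

```text
scene A [ 18.  83. 152.]
scene sq [ 17.  56. 165.]
scene g [ 20.  38. 146.]
scene B [ 17.  67. 169.]
scene cA [ 17.  72. 165.]
scene cs [ 17.  71. 175.]
scene cB [ 17.  72. 185.]
scene cC [ 17.  71. 175.]
scene bench [ 17.  47. 129.]
2.6
side A [ 19. 111. 199.]
side sq [ 18.  74. 218.]
side g [ 21.  50. 194.]
side B [ 18.  87. 221.]
side cA [ 17.  92. 217.]
side cs [ 18.  88. 225.]
side cB [ 20.  84. 236.]
side cC [ 18.  88. 227.]
side bench [ 17.  81. 168.]
2.2222222222222223
```

View pics/scene_c.png

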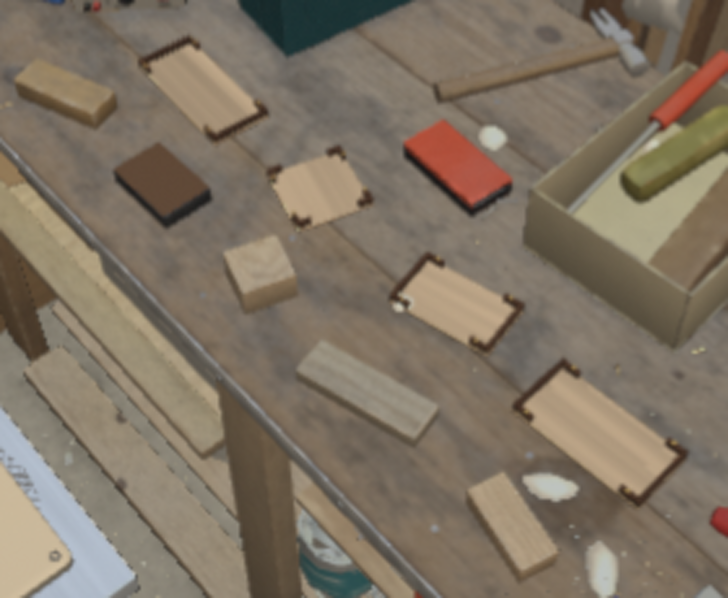

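View pics/side_c.png

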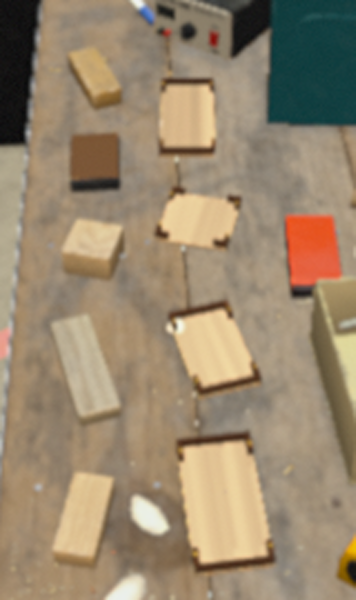

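Both crops show clear top-face corners for every block and outer beading corners for every carrier. Examples in scene-crop pixels: grey block (297,372), (320,342), (438,403), (416,434) and long carrier (515,405), (565,361), (686,454), (638,502). I'll snap these to colour edges by eye and triangulate them.

Run:
```python
from h import *
S=load("scene0.npz");D=load("side0.npz")
C={"blkA":([(17,82),(32,60),(116,96),(97,113)],[(70,55),(88,47),(119,90),(100,98)]),
"sq":([(225,252),(277,236),(296,272),(243,289)],[(76,221),(124,223),(117,252),(66,248)]),
"grey":([(297,372),(320,342),(438,403),(416,434)],[(52,321),(86,316),(119,405),(88,415)]),
"blkB":([(468,492),(505,473),(556,548),(520,568)],[(78,473),(114,477),(96,554),(54,552)]),
"cA":([(139,68),(188,38),(267,112),(216,139)],[(162,80),(213,80),(215,153),(160,153)]),
"csq":([(267,172),(340,148),(371,200),(302,228)],[(174,187),(241,198),(226,245),(156,233)]),
"cB":([(390,296),(430,254),(523,305),(486,350)],[(168,313),(229,301),(259,380),(197,392)]),
"cC":([(515,405),(565,361),(686,454),(638,502)],[(178,438),(250,433),(273,564),(195,570)])}
for n,(a,b) in C.items():
    a=np.array(a)/2.6+[145,130]-.3; b=np.array(b)*.45+[190,100]-.3
    P=np.array([tri([(S,p),(D,q)]) for p,q in zip(a,b)]); z=P[:,2].mean()
    for lab,Q in (("tri",P),("scn",onplane(S,a,z)),("sid",onplane(D,b,z))):
        (cx,cy),wh,an=cv2.minAreaRect(np.float32(Q[:,:2]*1000)); v=(Q[3]+Q[2]-Q[0]-Q[1]); 
        e=[np.linalg.norm(Q[i,:2]-Q[(i+1)%4,:2])*1000 for i in range(4)]
        print(n,lab,"ctr",(Q[:,:2].mean(0)*1000).round(1),"edges",np.round(e),"long-dir deg",np.degrees(np.arctan2(v[1],v[0])).round(1),"z",(Q[:,2]*1000).round(0) if lab=="tri" else "")
```

```text
blkA tri ctr [429.5 395.3] edges [ 30. 121.  28. 110.] long-dir deg -66.8 z [27. 36. 30. 17.]
blkA scn ctr [429.1 394.9] edges [ 40. 127.  34. 116.] long-dir deg -69.9 z 
blkA sid ctr [429.7 396.5] edges [ 34. 127.  33. 124.] long-dir deg -68.3 z 
sq tri ctr [436.1  25.8] edges [59. 45. 60. 48.] long-dir deg -103.9 z [40. 42. 33. 36.]
sq scn ctr [434.7  23.9] edges [58. 53. 58. 54.] long-dir deg -106.9 z 
sq sid ctr [437.   28.3] edges [59. 52. 62. 49.] long-dir deg -101.3 z 
grey tri ctr [ 425.7 -154.1] edges [ 41. 138.  34. 134.] long-dir deg -73.0 z [20. 17. 21. 12.]
grey scn ctr [ 425.3 -154.6] edges [ 42. 136.  41. 135.] long-dir deg -72.8 z 
grey sid ctr [ 425.8 -153.5] edges [ 39. 135.  34. 143.] long-dir deg -73.5 z 
blkB tri ctr [ 428.6 -348.3] edges [38. 83. 39. 88.] long-dir deg -102.6 z [20. 26. 21. 22.]
blkB scn ctr [ 428.7 -348.2] edges [40. 84. 38. 84.] long-dir deg -102.5 z 
blkB sid ctr [ 428.7 -348.2] edges [36. 87. 40. 90.] long-dir deg -102.6 z 
cA tri ctr [562.2 305.9] edges [ 78. 173.  75. 167.] long-dir deg -92.6 z [ 9.  6.  5. 10.]
cA scn ctr [561.4 304.8] edg
[... 156 characters left out ...]
90.  87.  88. 100.] long-dir deg -106.3 z [10. 11.  9. 18.]
csq scn ctr [563.6  83.5] edges [90. 88. 85. 94.] long-dir deg -105.7 z 
csq sid ctr [565.5  86.8] edges [90. 91. 89. 91.] long-dir deg -106.9 z 
cB tri ctr [ 566.8 -133.7] edges [ 73. 117.  70. 117.] long-dir deg -77.4 z [15. 14. 11. 14.]
cB scn ctr [ 566.7 -133.8] edges [ 71. 115.  70. 117.] long-dir deg -77.0 z 
cB sid ctr [ 566.8 -133.5] edges [ 73. 122.  69. 120.] long-dir deg -78.4 z 
cC tri ctr [ 563.  -333.5] edges [ 75. 147.  74. 147.] long-dir deg -86.3 z [16. 14.  8. 13.]
cC scn ctr [ 563.  -333.2] edges [ 74. 146.  72. 146.] long-dir deg -86.5 z 
cC sid ctr [ 562.9 -333.4] edges [ 75. 153.  73. 153.] long-dir deg -87.2 z
```

Identities by measured lengths: A is medium (120), grey is long (140), B is short (90). Carrier A is long (172), B is short (122), C is medium (152). Setting out for the medium block, and checking how close the teal case stands to the long carrier.

Request:
drive_tool(
  series=[
    [[3.2,-3.4,0],-8.6],
    [[3.2,-3.4,0],-8.6],
    [[3.2,-3.4,0],-8.6],
    [[3.2,-3.4,0],-8.6],
    [[3.3,-3.2,0],-8.6],
    [[0,0,-4],0],
    [[0,0,-4],0],
    [[0,0,0],0],
    [[0,0,0],0],
    [[0,0,0],0],
  ],
  hand=0,
  newtons=25,
)

```text
time: 1.4
ee_pos: [0.4306, 0.397, 0.1525]
eef_rot: [0.563, 0.827, 0.001, 0.0]
ft_force: [0.1, 0.3, -0.2]
width: 0.0871
grip_force: 0.0
```

Run:
```python
from h import *
S=load("scene0.npz");D=load("side0.npz")
print("case low-left",onplane(D,[(312,155)],0),onplane(S,[(255,149)],0), "top",tri([(S,(234,93)),(D,(314,85))]))
print("vise",onplane(D,[(180,378),(260,385)],0.06))
d,s=snap("w1"); print(s["ee_pos"],Ro.from_quat(s["eef_rot"]).as_matrix()[:,1],s["joint_positions"].round(2))
```

```text
case low-left [[0.68170026 0.29096112 0.        ]] [[0.68642414 0.29694912 0.        ]] top [0.68514129 0.38080951 0.18650899]
vise [[ 0.34063435 -0.47389783  0.06      ]
 [ 0.49237401 -0.4958508   0.06      ]]
[0.43060149 0.39702573 0.15253069] [0.93027862 0.36684423 0.00264485] [-0.94  0.3   0.14  1.68 -0.04  1.17 -0.41]
```

View pics/w1.png

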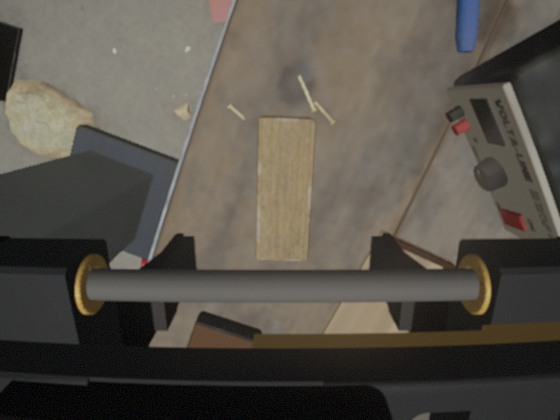

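The medium block lies between the fingers, with corners near (258,117), (315,118), (308,262) and (256,262). It also shows the sanding block's edge at (220,330) and the long carrier at (390,290).

Run:
```python
from h import *
c=load("w1.npz"); p=[(258,117),(315,118),(308,262),(256,262)]
Q=onplane(c,p,0.03); print(Q.round(4),Q.mean(0), [np.linalg.norm(Q[i]-Q[i-1]).round(3) for i in range(4)]); v=Q[3]+Q[2]-Q[0]-Q[1]; print(np.degrees(np.arctan2(v[1],v[0])))
```

```text
[[0.3904 0.4485 0.03  ]
 [0.4312 0.4638 0.03  ]
 [0.4724 0.3511 0.03  ]
 [0.4311 0.3349 0.03  ]] [0.4312618 0.3995867 0.03     ] [np.float64(0.121), np.float64(0.044), np.float64(0.12), np.float64(0.044)]
-70.097707384313
```

Request:
drive_tool(
  series=[
    [[0,0.2,-3],-1.5],
    [[0,0,-3],0],
    [[0,0,-2.5],0],
    [[0,0,-2],0],
    [[0,0,-1.5],0],
    [[0,0,-1],0],
    [[0,0,-0.6],0],
    [[0,0,-0.2],0],
    [[0,0,0],0],
    [[0,0,0],0],
  ],
)

```text
time: 2.7
ee_pos: [0.4301, 0.3984, 0.013]
eef_rot: [0.573, 0.819, 0.0, 0.0]
ft_force: [0.1, 0.2, 0.1]
width: 0.0871
grip_force: 0.0
```

Request:
drive_tool(
  series=[
    [[0,0,0],0],
    [[0,0,0],0],
    [[0,0,0],0],
    [[0,0,0],0],
    [[0,0,0],0],
    [[0,0,0],0],
    [[0,0,0],0],
    [[0,0,0],0],
    [[0,0,0],0],
    [[0,0,0],0],
  ],
  hand=1,
  newtons=25,
)

```text
time: 3.95
ee_pos: [0.4299, 0.3982, 0.0126]
eef_rot: [0.573, 0.819, 0.0, 0.0]
ft_force: [0.4, 0.2, -0.3]
width: 0.045
grip_force: 25.0
```

Gripped at 45 mm. Carrying it to the medium carrier (the one at y = -0.333).

Request:
drive_tool(
  series=[
    [[0,0,4],0],
    [[0,0,5],0],
    [[0,0,4.5],0],
    [[0.9,-4,0],-1.5],
    [[0.9,-5,0],-1.5],
    [[0.9,-5,0],-1.5],
    [[0.9,-5,0],-1.5],
    [[0.9,-5,0],-1.5],
    [[0.9,-5,0],-1.5],
    [[0.9,-5,0],-1.5],
  ],
)

```text
time: 5.2
ee_pos: [0.4928, 0.0566, 0.1477]
eef_rot: [0.646, 0.763, 0.0, -0.0]
ft_force: [0.5, 0.3, -0.0]
width: 0.0447
grip_force: 25.0
```

Request:
drive_tool(
  series=[
    [[0.9,-5,0],-1.5],
    [[0.9,-5,0],-1.5],
    [[0.9,-5,0],-1.5],
    [[0.9,-5,0],-1.5],
    [[0.9,-5,0],0],
    [[0.9,-5,0],0],
    [[0.9,-4,0],0],
    [[0.7,-3,0],0],
    [[0,-2,0],0],
    [[0,0,0],0],
  ],
)

```text
time: 6.45
ee_pos: [0.562, -0.3331, 0.1474]
eef_rot: [0.686, 0.728, -0.0, -0.0]
ft_force: [0.4, 0.3, -0.9]
width: 0.045
grip_force: 25.0
```

Run:
```python
from h import *
d,s=snap("w2"); print(s["ee_pos"],Ro.from_quat(s["eef_rot"]).as_matrix()[:,1],s["joint_positions"].round(2))
```

```text
[ 0.5619807  -0.33310212  0.14735412] [ 9.98256464e-01  5.90209167e-02 -7.50229184e-04] [ 0.02  0.5   0.61  1.51 -0.3   1.22  0.73]
```

View pics/w2.png

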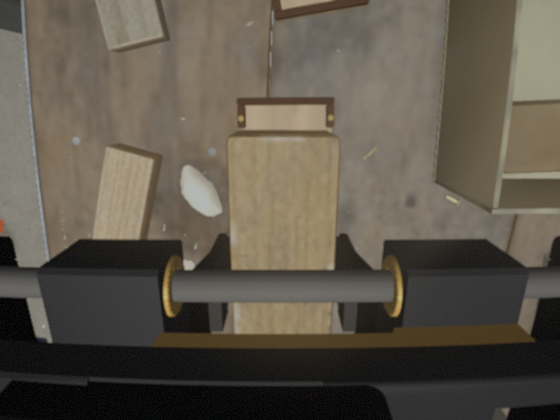

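The held block spans (228–339, 135) and the carrier's far beading end runs (237,98) to (334,98), both well aligned.

Run:
```python
from h import *
c=load("w2.npz"); Q=onplane(c,[(237,98),(334,98)],0.015); m=Q.mean(0); u=(Q[1]-Q[0])/np.linalg.norm(Q[1]-Q[0]); print(Q,np.linalg.norm(Q[1]-Q[0]),np.degrees(np.arctan2(u[1],u[0])),"centre",m+0.076*np.array([u[1],-u[0],0]))
# block top far edge, top z = tcp-0.0126+0.03
B=onplane(c,[(229,136),(338,136)],0.1474+0.0174); m=B.mean(0);u=(B[1]-B[0])/np.linalg.norm(B[1]-B[0]); print(B,np.linalg.norm(B[1]-B[0]),"blk centre",m+0.06*np.array([u[1],-u[0],0]))
```

```text
[[ 0.52150144 -0.2587504   0.015     ]
 [ 0.59725699 -0.25418799  0.015     ]] 0.07589281449527006 3.4465028844674324 centre [ 0.56394807 -0.33233174  0.015     ]
[[ 0.53763377 -0.2736223   0.1648    ]
 [ 0.57925159 -0.27112502  0.1648    ]] 0.04169267641835991 blk centre [ 0.56203652 -0.33226594  0.1648    ]
```

Request:
drive_tool(
  series=[
    [[0.2,0,-3],0],
    [[0,0,-3],0],
    [[0,0,-2.5],0],
    [[0,0,-2],0],
    [[0,0,-1],0],
    [[0,0,-0.6],0],
    [[0,0,-0.5],0],
    [[0,0,-0.3],0],
    [[0,0,0],0],
    [[0,0,0],0],
  ],
)

```text
time: 7.75
ee_pos: [0.565, -0.3319, 0.0189]
eef_rot: [0.685, 0.728, 0.0, 0.0]
ft_force: [0.1, 0.5, -0.8]
width: 0.0448
grip_force: 25.0
```

Request:
drive_tool(
  series=[
    [[0,0,0],0],
    [[0,0,0],0],
    [[0,0,0],0],
    [[0,0,0],0],
    [[0,0,0],0],
    [[0,0,4],0],
    [[0,0,5],0],
    [[0,0,4],0],
    [[0,0,0],0],
    [[0,0,0],0],
  ],
  hand=0,
)

```text
time: 9.0
ee_pos: [0.5647, -0.3315, 0.148]
eef_rot: [0.685, 0.729, 0.0, -0.0]
ft_force: [0.0, 0.2, -0.2]
width: 0.0874
grip_force: 0.0
```

Placed. Now the short block at (0.429, -0.348). The clearance is generous, so straight on.

Request:
drive_tool(
  series=[
    [[-4,-0.5,0],-4],
    [[-4,-0.5,0],-4],
    [[-4,-0.5,0],-4],
    [[-1.6,-0.2,0],-4],
    [[0,0,-4],0],
    [[0,0,-4],0],
    [[0,0,-3],0],
    [[0,0,-1.5],0],
    [[0,0,-0.7],0],
    [[0,0,-0.3],0],
  ],
)

```text
time: 10.25
ee_pos: [0.4291, -0.349, 0.0138]
eef_rot: [0.78, 0.626, 0.0, 0.0]
ft_force: [1.0, 0.4, 0.6]
width: 0.0872
grip_force: 0.0
```

Request:
drive_tool(
  series=[
    [[0,0,0],0],
    [[0,0,0],0],
    [[0,0,0],0],
    [[0,0,0],0],
    [[0,0,0],0],
    [[0,0,0],0],
    [[0,0,0],0],
    [[0,0,0],0],
    [[0,0,0],0],
    [[0,0,0],0],
  ],
  hand=1,
)

```text
time: 11.5
ee_pos: [0.4289, -0.3488, 0.0136]
eef_rot: [0.78, 0.626, 0.0, 0.0]
ft_force: [-0.1, -0.5, 0.8]
width: 0.0399
grip_force: 25.0
```

Request:
drive_tool(
  series=[
    [[0,0,4],0],
    [[0,0,5],0],
    [[0,0,4.4],0],
    [[2.3,3.5,0],5],
    [[2.3,3.6,0],5],
    [[2.3,3.6,0],5],
    [[2.3,3.6,0],5],
    [[2.3,3.6,0],5],
    [[2.3,3.5,0],0],
    [[0,0,0],0],
  ],
)

```text
time: 12.75
ee_pos: [0.5688, -0.1303, 0.147]
eef_rot: [0.623, 0.782, 0.0, -0.0]
ft_force: [0.1, -0.3, 0.2]
width: 0.04
grip_force: 25.0
```

Run:
```python
from h import *
d,s=snap("w3"); print(s["ee_pos"],Ro.from_quat(s["eef_rot"]).as_matrix()[:,1],s["joint_positions"].round(2))
```

```text
[ 0.56882345 -0.13027267  0.14702256] [9.74682288e-01 2.23594340e-01 8.88129328e-05] [-0.3   0.33  0.54  1.71 -0.18  1.16  0.52]
```

View pics/w3.png

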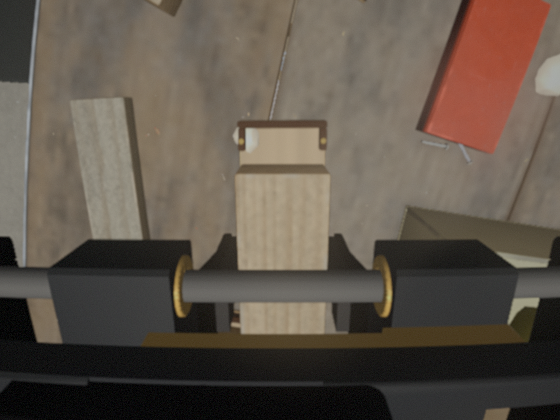

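The held block's far edge runs (236,173) to (329,173) and the carrier's far end (238,121) to (327,121). A white flake sits at its corner (245,138). The tray is near the right finger body at (405,230).

Run:
```python
from h import *
c=load("w3.npz"); Q=onplane(c,[(238,121),(327,121)],0.015); m=Q.mean(0); u=(Q[1]-Q[0])/np.linalg.norm(Q[1]-Q[0]); print(np.linalg.norm(Q[1]-Q[0]),np.degrees(np.arctan2(u[1],u[0])),"centre",m+0.061*np.array([u[1],-u[0],0]))
B=onplane(c,[(236,173),(329,173)],0.147-.0136+.025); m=B.mean(0);u=(B[1]-B[0])/np.linalg.norm(B[1]-B[0]); print(np.linalg.norm(B[1]-B[0]),"blk centre",m+0.045*np.array([u[1],-u[0],0]))
S=load("scene0.npz");D=load("side0.npz")
print("tray near corner", onplane(c,[(406,208)],0.06), tri([(S,(145+528/2.6,130+190/2.6)),(D,(190+313*.45,100+285*.45))]))
```

```text
0.07056607763426481 12.961977772054244 centre [ 0.56907232 -0.13211153  0.015     ]
0.0381278283219911 blk centre [ 0.56857323 -0.13007263  0.1584    ]
tray near corner [[ 0.65482221 -0.10981809  0.06      ]] [ 0.67651227 -0.12093648  0.08932078]
```

Request:
drive_tool(
  series=[
    [[-0.4,-0.2,-3],0],
    [[0,0,-3],0],
    [[0,0,-2.5],0],
    [[0,0,-2],0],
    [[0,0,-1],0],
    [[0,0,-0.6],0],
    [[0,0,-0.4],0],
    [[0,0,-0.3],0],
    [[0,0,0],0],
    [[0,0,0],0],
  ],
)

```text
time: 14.05
ee_pos: [0.5631, -0.1368, 0.0199]
eef_rot: [0.626, 0.78, 0.0, 0.0]
ft_force: [0.8, 0.1, -0.9]
width: 0.0396
grip_force: 25.0
```

Request:
drive_tool(
  series=[
    [[0,0,0],0],
    [[0,0,0],0],
    [[0,0,0],0],
    [[0,0,0],0],
    [[0,0,0],0],
    [[0,0,4],0],
    [[0,0,5],0],
    [[0,0,4],0],
    [[0,0,0],0],
    [[0,0,0],0],
  ],
  hand=0,
)

```text
time: 15.3
ee_pos: [0.5625, -0.1366, 0.1489]
eef_rot: [0.626, 0.78, -0.0, -0.0]
ft_force: [-0.2, -0.7, -0.8]
width: 0.0868
grip_force: 0.0
```

Request:
drive_tool(
  series=[
    [[-4,-0.5,0],2],
    [[-4,-0.5,0],2],
    [[-4,-0.5,0],0.5],
    [[-1.7,-0.3,0],0],
    [[0,0,-4],0],
    [[0,0,-4],0],
    [[0,0,-3],0],
    [[0,0,-1.6],0],
    [[0,0,-0.7],0],
    [[0,0,-0.3],0],
  ],
)

```text
time: 16.55
ee_pos: [0.4261, -0.1549, 0.0137]
eef_rot: [0.595, 0.804, 0.0, 0.0]
ft_force: [-0.3, 0.3, -0.6]
width: 0.0868
grip_force: 0.0
```

Request:
drive_tool(
  series=[
    [[0,0,0],0],
    [[0,0,0],0],
    [[0,0,0],0],
    [[0,0,0],0],
    [[0,0,0],0],
    [[0,0,0],0],
    [[0,0,0],0],
    [[0,0,0],0],
    [[0,0,0],0],
    [[0,0,0],0],
  ],
  hand=1,
)

```text
time: 17.8
ee_pos: [0.426, -0.1548, 0.0136]
eef_rot: [0.595, 0.804, 0.0, 0.0]
ft_force: [-1.6, 0.5, 3.6]
width: 0.0448
grip_force: 24.7
```

Request:
drive_tool(
  series=[
    [[0,0,4],0],
    [[0,0,5],0],
    [[0,0,4.4],0],
    [[1.4,4,0],-2],
    [[1.4,5,0],-2],
    [[1.4,5,0],-2],
    [[1.4,5,0],-2],
    [[1.4,5,0],-2],
    [[1.4,5,0],-2],
    [[1.4,5,0],-2],
  ],
)

```text
time: 19.05
ee_pos: [0.5241, 0.1867, 0.1472]
eef_rot: [0.689, 0.725, -0.0, -0.0]
ft_force: [1.0, -0.4, 0.1]
width: 0.0447
grip_force: 24.7
```

Request:
drive_tool(
  series=[
    [[1.4,5,0],-2],
    [[1.2,4,0],-2],
    [[1.2,2.1,0],-1.4],
    [[0,1,0],0],
    [[0,0,0],0],
    [[0,0,0],0],
    [[0,0,0],0],
    [[0,0,0],0],
    [[0,0,0],0],
    [[0,0,0],0],
  ],
)

```text
time: 20.3
ee_pos: [0.5619, 0.3062, 0.1476]
eef_rot: [0.722, 0.692, 0.0, 0.0]
ft_force: [0.7, -0.3, -0.8]
width: 0.0448
grip_force: 24.7
```

Run:
```python
from h import *
d,s=snap("w4"); print(s["ee_pos"],Ro.from_quat(s["eef_rot"]).as_matrix()[:,1],s["joint_positions"].round(2))
```

```text
[0.56190403 0.30618768 0.1476148 ] [ 9.99135523e-01 -4.15715450e-02  1.15052381e-04] [-0.79  0.42  0.29  1.54 -0.13  1.2  -0.52]
```

View pics/w4.png

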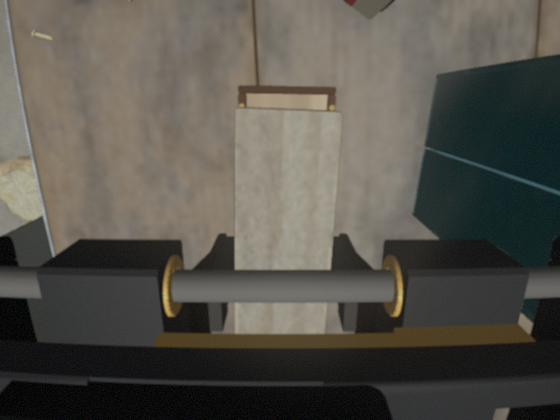

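The block's far edge runs (236,108) to (340,112) and the carrier's end (238,87) to (335,87). The teal case's nearest foot is at (414,215).

Run:
```python
from h import *
c=load("w4.npz"); Q=onplane(c,[(238,87),(335,87)],0.015); m=Q.mean(0); u=(Q[1]-Q[0])/np.linalg.norm(Q[1]-Q[0]); print(np.linalg.norm(Q[1]-Q[0]),np.degrees(np.arctan2(u[1],u[0])),"centre",m+0.086*np.array([u[1],-u[0],0]))
B=onplane(c,[(236,108),(340,112)],0.1476-.0136+.019); m=B.mean(0);u=(B[1]-B[0])/np.linalg.norm(B[1]-B[0]); print(np.linalg.norm(B[1]-B[0]),np.degrees(np.arctan2(u[1],u[0])),"blk centre",m+0.07*np.array([u[1],-u[0],0]))
print("case", onplane(c,[(414,215)],0.0))
```

```text
0.0754753371687495 -2.308452127379237 centre [0.56473023 0.30508055 0.015     ]
0.04260784180443835 -4.462479114631621 blk centre [0.56126057 0.30651954 0.153     ]
case [[0.67936357 0.27690403 0.        ]]
```

Request:
drive_tool(
  series=[
    [[0.1,-0.1,-3],1.5],
    [[0,0,-3],0],
    [[0,0,-2.5],0],
    [[0,0,-2],0],
    [[0,0,-1],0],
    [[0,0,-0.6],0],
    [[0,0,-0.5],0],
    [[0,0,-0.3],0],
    [[0,0,0],0],
    [[0,0,0],0],
  ],
)

```text
time: 21.6
ee_pos: [0.563, 0.3053, 0.0188]
eef_rot: [0.713, 0.702, 0.0, 0.0]
ft_force: [0.3, 0.1, -1.2]
width: 0.0445
grip_force: 24.7
```

Request:
drive_tool(
  series=[
    [[0,0,0],0],
    [[0,0,0],0],
    [[0,0,0],0],
    [[0,0,0],0],
    [[0,0,0],0],
    [[0,0,4],0],
    [[0,0,5],0],
    [[0,0,4],0],
    [[0,0,0],0],
    [[0,0,0],0],
  ],
  hand=0,
)

```text
time: 22.85
ee_pos: [0.5626, 0.3051, 0.148]
eef_rot: [0.713, 0.702, -0.0, -0.0]
ft_force: [-0.1, -0.7, -0.8]
width: 0.0874
grip_force: 0.0
```

Request:
drive_tool(
  series=[
    [[-2.1,-4,0],-2.6],
    [[-2.1,-5,0],-2.6],
    [[-2.1,-5,0],-2.6],
    [[-2.1,-5,0],-2.6],
    [[-2.1,-5,0],-2.6],
    [[-2.2,-4,0],0],
    [[0,0,0],0],
    [[0,0,0],0],
    [[0,0,0],0],
    [[0,0,0],0],
  ],
)

```text
time: 24.1
ee_pos: [0.4361, 0.0259, 0.1483]
eef_rot: [0.787, 0.617, -0.0, 0.0]
ft_force: [-0.7, -0.3, -0.9]
width: 0.0869
grip_force: 0.0
```

Run:
```python
from h import *
d,s=snap("w5"); print(s["ee_pos"],Ro.from_quat(s["eef_rot"]).as_matrix()[:,1],s["joint_positions"].round(2))
```

```text
[0.43606901 0.02588496 0.14829742] [ 9.71097475e-01 -2.38683093e-01 -2.72658311e-04] [-0.62 -0.04  0.45  2.06  0.02  1.12 -0.42]
```

View pics/w5.png

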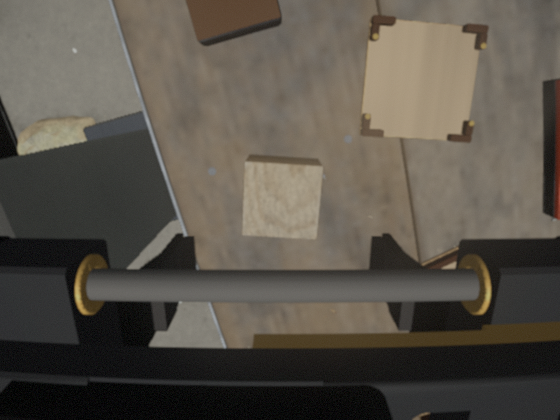

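The square block's top face has corners (245,162), (321,165), (318,240) and (243,237). The square carrier's outer corners are (372,16), (488,25), (473,142) and (361,135).

Run:
```python
from h import *
c=load("w5.npz")
for p,z in (([(245,162),(321,165),(318,240),(243,237)],.038),([(372,16),(488,25),(473,142),(361,135)],.015)):
    Q=onplane(c,p,z); u=Q[1]-Q[0]+Q[2]-Q[3]; print(Q.mean(0).round(4),[np.linalg.norm(Q[i]-Q[i-1]).round(4) for i in range(4)],np.degrees(np.arctan2(u[1],u[0])).round(1))
```

```text
[0.4346 0.0243 0.038 ] [np.float64(0.0604), np.float64(0.0573), np.float64(0.0606), np.float64(0.06)] -16.1
[0.5657 0.0873 0.015 ] [np.float64(0.0896), np.float64(0.0917), np.float64(0.0909), np.float64(0.0941)] -16.2
```

Request:
drive_tool(
  series=[
    [[-0.1,-0.1,-3],-2.3],
    [[0,0,-3],0],
    [[0,0,-2.5],0],
    [[0,0,-2],0],
    [[0,0,-1.3],0],
    [[0,0,-0.8],0],
    [[0,0,-0.4],0],
    [[0,0,0],0],
    [[0,0,0],0],
    [[0,0,0],0],
  ],
)

```text
time: 25.4
ee_pos: [0.4352, 0.0243, 0.0189]
eef_rot: [0.8, 0.601, 0.0, 0.0]
ft_force: [0.2, -0.5, -0.6]
width: 0.0871
grip_force: 0.0
```

Request:
drive_tool(
  series=[
    [[0,0,0],0],
    [[0,0,0],0],
    [[0,0,0],0],
    [[0,0,0],0],
    [[0,0,0],0],
    [[0,0,0],0],
    [[0,0,0],0],
    [[0,0,0],0],
    [[0,0,0],0],
    [[0,0,0],0],
  ],
  hand=1,
)

```text
time: 26.65
ee_pos: [0.4349, 0.0242, 0.0186]
eef_rot: [0.8, 0.601, 0.0, 0.0]
ft_force: [0.1, 0.1, 0.6]
width: 0.0599
grip_force: 25.0
```

Request:
drive_tool(
  series=[
    [[0,0,3],0],
    [[0,0,3],0],
    [[0,0,2],0],
    [[3.2,1.5,0],0],
    [[3.3,1.6,0],0],
    [[3.3,1.6,0],0],
    [[3.3,1.6,0],0],
    [[0,0,0],0],
    [[0,0,0],0],
    [[0,0,0],0],
  ],
)

```text
time: 27.9
ee_pos: [0.5652, 0.0866, 0.0986]
eef_rot: [0.8, 0.6, -0.0, -0.0]
ft_force: [-0.1, -0.2, -0.1]
width: 0.0599
grip_force: 25.0
```

Request:
drive_tool(
  series=[
    [[0,0,-2],0],
    [[0,0,-2],0],
    [[0,0,-1.5],0],
    [[0,0,-1],0],
    [[0,0,-0.5],0],
    [[0,0,-0.3],0],
    [[0,0,-0.2],0],
    [[0,0,0],0],
    [[0,0,0],0],
    [[0,0,0],0],
  ],
)

```text
time: 29.15
ee_pos: [0.566, 0.0872, 0.0237]
eef_rot: [0.8, 0.601, 0.0, 0.0]
ft_force: [-0.4, -0.7, -0.6]
width: 0.0598
grip_force: 25.0
```

Request:
drive_tool(
  series=[
    [[0,0,0],0],
    [[0,0,0],0],
    [[0,0,0],0],
    [[0,0,0],0],
    [[0,0,0],0],
    [[0,0,4],0],
    [[0,0,5],0],
    [[0,0,5],0],
    [[-3,4,3],0],
    [[-3,5,2],0],
  ],
  hand=0,
)

```text
time: 30.4
ee_pos: [0.5059, 0.1773, 0.2154]
eef_rot: [0.8, 0.599, 0.001, 0.0]
ft_force: [0.3, 2.1, -0.5]
width: 0.0872
grip_force: 0.0
```

Request:
drive_tool(
  series=[
    [[-3,5,0],4],
    [[-3,5,0],6],
    [[-3,5,0],8],
    [[-3,5,0],8],
    [[-3,5,0],8],
    [[-3,5,0],8],
    [[-3,5,0],8],
    [[-1,3,0],8],
    [[0,0,0],0],
    [[0,0,0],0],
  ],
)

```text
time: 31.65
ee_pos: [0.2868, 0.5563, 0.2134]
eef_rot: [0.41, 0.912, -0.0, 0.0]
ft_force: [1.1, -0.1, 1.1]
width: 0.087
grip_force: 0.0
```

Run:
```python
from bench import vision
import cv2, numpy as np
t=[]
for n,(x0,y0,x1,y1) in [("scene",(145,130,425,360)),("side",(190,100,350,370))]:
    c=vision.camera(n); np.savez(f"{n}9.npz",**{k:np.array(v) for k,v in c.items()})
    im=c["color"][y0:y1,x0:x1,::-1]; s=2.6 if n=="scene" else 1/.45
    cv2.imwrite(f"pics/{n}9.png",cv2.resize(im,None,fx=s,fy=s,interpolation=cv2.INTER_CUBIC))
```

```text
(no output)
```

View pics/scene9.png

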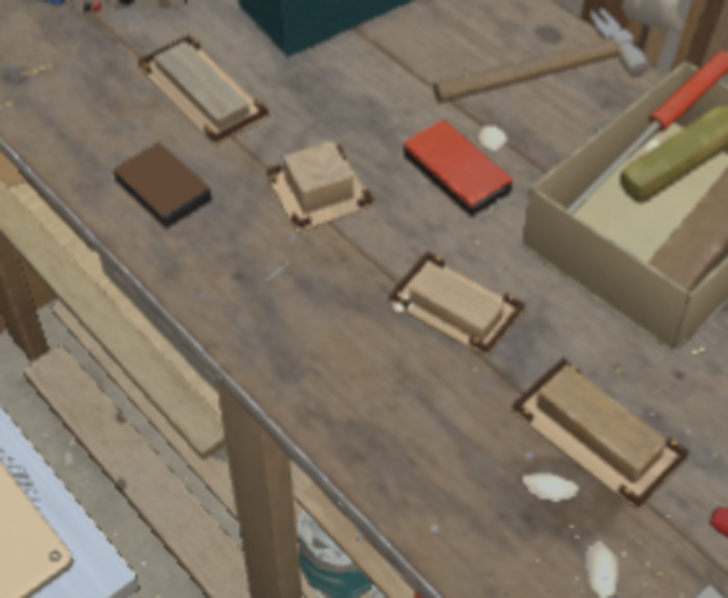

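View pics/side9.png

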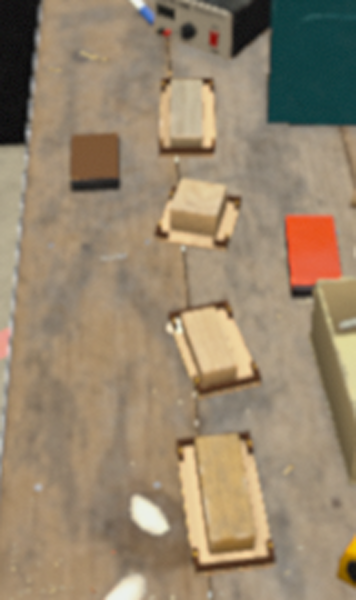

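All four blocks sit inside their beading, and the bystanders are at unchanged pixels. The short block lies off toward its near end (side crop, front foot (206,389)), so I'll measure that one.

Run:
```python
from h import *
S=load("scene9.npz");D=load("side9.npz")
C={"short":([(410,288),(428,263),(505,308),(487,329)],[(182,318),(215,310),(237,363),(203,372)],.030,(568,-133)),
"medium":([(538,401),(562,372),(664,440),(640,470)],[(195,436),(245,434),(254,538),(205,545)],.035,(563.5,-333))}
for n,(a,b,z,t) in C.items():
    a=np.array(a)/2.6+[145,130]-.3; b=np.array(b)*.45+[190,100]-.3
    for c,p in ((S,a),(D,b)):
        Q=onplane(c,p,z)*1000; print(n,Q.mean(0)[:2].round(1),t,[np.linalg.norm(Q[i]-Q[i-1]).round() for i in range(4)])
```

```text
short [ 561. -139.] (568, -133) [np.float64(92.0), np.float64(38.0), np.float64(96.0), np.float64(33.0)]
short [ 561.9 -140.5] (568, -133) [np.float64(82.0), np.float64(39.0), np.float64(82.0), np.float64(39.0)]
medium [ 558.3 -334.3] (563.5, -333) [np.float64(113.0), np.float64(42.0), np.float64(114.0), np.float64(41.0)]
medium [ 563.4 -334.2] (563.5, -333) [np.float64(125.0), np.float64(50.0), np.float64(120.0), np.float64(46.0)]
```

Offset is about 8 mm in x and 5 mm in y of carrier, which is inside tolerance but thin. There is plenty of time, so I'll regrip and recentre it.

Request:
drive_tool(
  series=[
    [[1.5,-4,0],-3],
    [[2,-5,0],-3],
    [[2,-5,0],-3],
    [[2,-5,0],-3],
    [[2,-5,0],-3],
    [[2,-5,0],-3],
    [[2,-5,0],-3],
    [[2,-5,0],-3],
    [[2,-5,0],-3],
    [[2,-5,0],-2],
  ],
)

```text
time: 33.0
ee_pos: [0.4811, 0.0645, 0.214]
eef_rot: [0.625, 0.78, 0.001, -0.0]
ft_force: [0.9, 0.5, -0.9]
width: 0.087
grip_force: 0.0
```

Request:
drive_tool(
  series=[
    [[2,-5,0],0],
    [[2,-5,0],0],
    [[2,-5,0],0],
    [[2,-4,0],0],
    [[0,-1.5,0],0],
    [[0,0,-3],0],
    [[0,0,-3],0],
    [[0,0,0],0],
    [[0,0,0],0],
    [[0,0,0],0],
  ],
)

```text
time: 34.25
ee_pos: [0.5615, -0.1379, 0.155]
eef_rot: [0.624, 0.782, 0.001, 0.001]
ft_force: [0.2, 0.6, 0.7]
width: 0.0873
grip_force: 0.0
```

Request:
drive_tool(
  series=[
    [[0,0,-3],0],
    [[0,0,-3],0],
    [[0,0,-2.5],0],
    [[0,0,-2],0],
    [[0,0,-1.5],0],
    [[0,0,-1],0],
    [[0,0,-0.6],0],
    [[0,0,0],0],
    [[0,0,0],0],
    [[0,0,0],0],
  ],
)

```text
time: 35.5
ee_pos: [0.5612, -0.1378, 0.018]
eef_rot: [0.624, 0.782, 0.0, 0.0]
ft_force: [-0.0, -0.0, 0.1]
width: 0.0871
grip_force: 0.0
```

Request:
drive_tool(
  series=[
    [[0,0,0],0],
    [[0,0,0],0],
    [[0,0,0],0],
    [[0,0,0],0],
    [[0,0,0],0],
    [[0,0,0],0],
    [[0,0,0.3],0],
    [[0.4,0.4,0],0],
    [[0,0,0],0],
    [[0,0,-0.3],0],
  ],
  hand=1,
)

```text
time: 36.75
ee_pos: [0.565, -0.1337, 0.0176]
eef_rot: [0.624, 0.782, 0.0, 0.0]
ft_force: [0.7, 0.7, 3.2]
width: 0.0397
grip_force: 25.0
```

Moved to (0.565, -0.134). Release and rise clear.

Request:
drive_tool(
  series=[
    [[0,0,0],0],
    [[0,0,0],0],
    [[0,0,0],0],
    [[0,0,0],0],
    [[0,0,0],0],
    [[0,0,4],0],
    [[0,0,5],0],
    [[0,0,5],0],
    [[-2,4,3],0],
    [[-2,5,2],0],
  ],
  hand=0,
)

```text
time: 38.0
ee_pos: [0.5248, -0.0439, 0.2091]
eef_rot: [0.625, 0.781, 0.001, 0.001]
ft_force: [1.2, 1.3, 0.3]
width: 0.0873
grip_force: 0.0
```

Request:
drive_tool(
  series=[
    [[-2,5,0],0],
    [[-2,5,0],0],
    [[-2,5,0],0],
    [[-2,5,0],0],
    [[-2,5,0],0],
    [[-2,5,0],0],
    [[-2,5,0],0],
    [[-2,5,0],0],
    [[0,0,0],0],
    [[0,0,0],0],
  ],
)

```text
time: 39.25
ee_pos: [0.3652, 0.3556, 0.2074]
eef_rot: [0.624, 0.782, -0.0, 0.0]
ft_force: [0.8, 0.0, 0.1]
width: 0.0873
grip_force: 0.0
```

Run:
```python
from bench import vision
import cv2
c=vision.camera("side"); cv2.imwrite("pics/sideA.png",cv2.resize(c["color"][100:370,190:350,::-1],None,fx=1/.45,fy=1/.45,interpolation=cv2.INTER_CUBIC))
```

```text
(no output)
```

View pics/sideA.png

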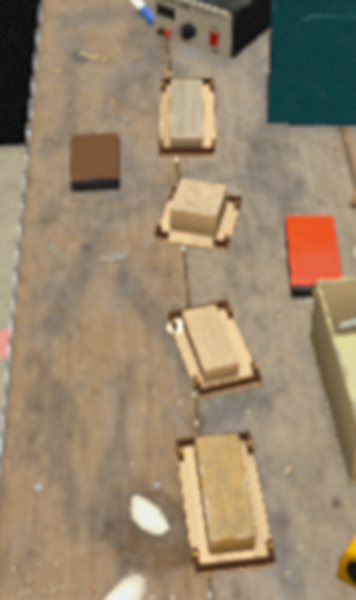

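The short block (crop 187–239, 306–382) is now well centred. All four blocks are flat in their carriers, and the sanding block and bit case have not moved.

```bash
python3 -c "
from bench import r
print(r.close_job())"
```

```text
the job is handed in; nothing more can be done
None
```

All four pine blocks lie flat in their own carriers, the sanding block and bit case look unmoved in the camera images, and the job was handed in at about 39 s; no verdict was returned.

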